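Free the ratchet pawl and press the bush home

ROBOT

A 7-joint arm with a two-finger parallel gripper is mounted at the origin on a cart in front of the work surface, level with it; the furniture and walls round the work are solid. World frame = base frame: x ahead of the robot, y to its left, z up, the work surface at z = 0. Lengths are in m, angles in rad, forces in N, time in s.
With the tool pointing down it reaches from about 0.425 to 0.825 m from the base axis. Payload 3.6 kg.
Tool frame: the origin (TCP) lies at the very end of the fingers, on their centre line; the grasp point (between the pads) lies env.grip_depth behind it (env.grip_depth is the distance from the TCP to the grasp point, in m); z points along the fingers, y is the line along which they close (so a half turn about z gives the same grasp; the last joint's range is limited). The gripper opens to 85 mm and grips with 20 to 120 N. Pads are 22 mm wide; open, the fingers measure 114 mm over their backs; the gripper's body (76 mm by 85 mm) begins 54 mm behind the grasp point. The pads swing forward as they close: fully open they stand 13 mm farther back than shut.
Start: joints at [1.089, 0.615, -0.013, 1.423, 0.008, 1.103, -0.04], TCP at [0.286, -0.584, 0.231] pointing down, gripper open.
Joint ranges: [-3.12, 3.12], [-0.3, 2.06], [-1.34, 1.32], [0.26, 2.42], [-1.36, 4.5], [0.01, 1.98], [-2.84, 2.84]. Speed limits (rad/s): [2.79, 2.79, 3.14, 3.14, 3.14, 3.14, 3.14].

INTERFACE

Orientations are given as a unit quaternion [x, y, z, w].
In Python, from station import telemetry, vision, order, env gives the robot as it stands.
- The arm moves only by the tool servo_tool, never from a script. Its argument "targets" is a list of rows, each a list of 7 numbers: the shift along the tool's x, y, z as a fraction of full scale, then the turn, a rotation vector about the tool's x, y, z as a fraction of full scale, then the opening, from 0 (shut) to 1 (fully open). A call has exactly 5 rows; each row is the pose to reach, as a shift and turn from the pose commanded when the call began, along the tool's axes at that moment, turning the shorter way round; what a row does not reach only later rows make up. Full scale, the value 1, is 0.08 m for a shift and pi rad for a turn. A row lasts 1/8 s, in which the tool goes at most 62.5 mm and 10.7 degrees, less where a joint would pass 70% of its speed; a pose out of reach is approached as far as the arm can. A call with a number of a shift or a turn outside -1 to 1 is refused whole. A call with a gripper value outside its range is refused whole. The fingers move at their own pace and stop on an object; "force" is the grip in N (left out, the last holds). Time passes only in rows, so rows that repeat a pose let the fingers close, or fill a call up. It gives the time, the measured TCP pose, the force, the opening and the grip force at its end, in the units of the state.
- telemetry.state(): the state, without advancing time (a new reading comes with each control period).
- vision.camera(name): name is "scene" or "top" or "wrist"; returns (picture, depth): 400x640x3 uint8, red, green, blue; 400x640 float32, m along the optical axis (not along the pixel's ray), 0 where there is no reading.
- vision.get_calibration(name): a dict with "fovy" (degrees; the focal length in pixels is half the picture's height over the tangent of half this angle, whatever the lens; pixels are square), "cx", "cy" (the principal point, pixels), "R" (3x3) and "t" (3): a world point X has camera coordinates R X + t; the wrist camera has in their place "tool_from_camera" (4x4, takes a point from camera to tool coordinates, whose origin is the TCP and whose axes are the flange's). Camera axes: x right, y down, z forward; pixel columns grow to the right and rows downward; lengths in m; the calibration is good to about 2 mm. A picture is of the moment at which its call begins: read the wrist's pose just before it. get_calibration takes no time and is no camera call.
- order.job_done(): hands the job in; it is judged then, once.
The state is a dict: "time": time; "joint_positions": joint angles; "joint_velocities": joint speeds; "joint_efforts": joint torques, N m; "tool_pos": TCP position; "eef_rot": TCP orientation; "wrist_force": force on the tool from outside, world axes, zero at the start; "torque": the same for the moment, N m; "width": finger opening in m; "finger_force": force on a finger pad.
Only numpy, scipy, OpenCV 4.12 (cv2) and the standard library are available. Lean on these libraries where they do the work, as an engineer would, in place of code of your own. Each camera call takes 0.05 s, during which the arm holds its last target. There are 200 camera calls.

TASK

A flanged bush stands proud of the aluminium block in the small bench lever press, and the press's ratchet pawl keeps the lever from coming down. With the fingertips, press down the ribbed thumb tab at the back of the pawl until the pawl snaps clear of the ratchet teeth and stays clear, then push the lever down by its black grip until the flange of the bush sits fully home on the block. Leave the lever down and the pawl free; do not raise the lever, and do not disturb the loose things around the press.

Things in the scene. Friction and masses are not known exactly. Their poses are not given: they have to be found in the camera images.
- press: grey bench lever press, fixed to the bench; base plate 92 mm (x) by 184 mm (y). Origin: centre of its underside at bench height, z up. All moves in its y-z plane: the lever points to its -y (at yaw 0 to the robot's right), the pawl's thumb tab sticks out at its +y end. Frame top z = 178 mm, pawl's hook up to 215 mm (235 once free). Frame, wheel and pawl's hook stay over 30 mm from the tab's centre
- lever_shaft (a point): centre of the lever's shaft, fixed in the press at x = 0, y = 35, z = 157 mm; the shaft runs along the press's x. On it, on the press's -x side, the toothed ratchet wheel, 84 mm across, 40 teeth, with the pawl hooked over its top. A roller under the lever, 50 mm from the shaft, pushes a guided spring-raised ram down on the bush
- pawl (a joint): hinge of the pawl, rad, grows as its tab goes down. 0.01-0.09 = hooked in the teeth, over 0.12 = clear of them, 0.32 = fully free at its stop. A spring plunger snaps it either way: left below 0.16 it goes back into the teeth, past 0.16 it snaps on to 0.32 and stays. Takes 3 to 6 N at the tab, falling on the way; the tab's whole travel is 16 mm down
- pawl_tab (a point): centre of the top face of the pawl's ribbed steel thumb tab, 30 mm (press x) by 26 mm (press y), 5 mm thick, about level, open from above; about x = -22, y = 148, z = 183 mm in the press frame when hooked in (up to 4 mm lower if the hook rides on a tooth). The pawl's pivot lies 50 mm from it towards the press's -y, 14 mm lower
- lever (a joint): hinge of the lever, rad, grows as it goes down: 0 = raised 58 degrees above level (upper stop), 1.01 = level. Stays where left (friction, 3 N at the grip). Pawl hooked in: gives at most 0.16 rad downward, then locked; upward it clicks over the teeth. Pawl free: roller meets the ram near 0.72, ram meets the bush at 0.82 to 0.91, bush home and hard stop at 1.06
- lever_grip (a point): centre of the top face of the lever's black ribbed grip, 84 mm long in line with the lever, 32 mm wide, 20 mm thick, rounded edges. 190 mm out from the lever shaft and 10 mm above the lever's centre line, so it goes down on an arc about the shaft; about 157 mm above the bench when the bush is home
- bush (a joint): how far the bush has gone in, m: starts at 0 to 0.004 (8 to 12 mm proud), 0.012 = fully home, flange on the block. A tight press fit: it moves only under 40 N or more at the ram, about 11 to 15 N down on the lever's grip, and stays where it is left
- bush_top (a point): centre of the top face of the bush's flange, 26 mm across, 5 mm thick, shank 18 mm; 57 mm above the bench when home, 65 to 69 mm at the start, at x = 0, y = -15 mm of the press
- test_bar: loose plain steel test bar, 15 mm thick, 75 mm long, lying on the bench on the robot's side of the press; a bystander. Origin: centre of its underside, its length along its y, z up
- specimen: loose black round mounted specimen, 30 mm across, 16 mm tall, on the dark mat left of the press; a bystander. Origin: centre of its underside, z up
- gauge_block: loose small steel gauge block, 9x30x25 mm, standing on the bench right of the press; a bystander. Origin: centre of its underside, z up
- dust_blower: loose black rubber dust blower, 47 mm across, 108 mm tall with its nozzle up, standing beyond and right of the press; a bystander. Origin: centre of its underside, z up

How it is judged:
By the outcome, as a careful person would: the job done as asked, in the order asked, and still so for the second after the job is handed in, with the robot touching nothing.
It also fails if it takes over 48 s, if anything falls off the work surface, if the arm or the gripper's body presses on something with over 40 N, if the wrist force passes 120 N, or if a joint passes its speed limit or range.

## Working session

There is one attempt and no reset: what is moved stays moved. The work goes in short steps, Python scripts to look and compute and a tool call to move; the robot and the scene stay as the last step left them, time stands still between calls to the robot, and variables do not carry over. Pictures are saved under pics/ and viewed, at most 10 in all, crops included, and the job is handed in when it is done.

Besides the shell and the picture viewer there is one more tool, called by a JSON object that holds its "api" and its "payload", one argument or row to a line. servo_tool: Moves the arm, as the interface text tells. Its arguments: {"type":"object","properties":{"targets":{"type":"array"},"force":{"type":"number"}},"required":["targets"]}

```bash
mkdir -p pics
cat > h.py <<'E'
import numpy as np, cv2
from station import telemetry, vision, order, env
from scipy.spatial.transform import Rotation as R
def pts(name):
    img,d=vision.camera(name); c=vision.get_calibration(name)
    f=200/np.tan(np.radians(c["fovy"])/2)
    v,u=np.mgrid[0:400,0:640]
    P=np.stack([(u-c["cx"])/f*d,(v-c["cy"])/f*d,d],-1)
    W=(P-np.array(c["t"]))@np.array(c["R"]); W[d==0]=np.nan
    return img,d,W
E
python3 - <<'E'
from h import *
print(telemetry.state(), env.grip_depth)
for n in("scene","top"):
    i,d,W=pts(n); cv2.imwrite(f"pics/{n}0.png",i[...,::-1]); np.save(n+"W.npy",W)
    c=vision.get_calibration(n); print(n,c, (d>0).mean())
E
```

```text
{'time': 0.0, 'joint_positions': array([ 1.08951824,  0.61588763, -0.0126079 ,  1.42493242,  0.00812346,
        1.10339713, -0.04041593]), 'joint_velocities': array([ 1.01486125e-03,  1.07549061e-03, -1.19311317e-03, -1.01331256e-05,
        2.20820271e-04, -7.92229887e-04,  1.44902408e-03]), 'joint_efforts': array([ 8.75952592e-04, -4.69217885e+01,  2.59016538e-01, -1.71032631e+01,
        9.81171179e-03,  9.50077898e-03,  2.38099085e-05]), 'tool_pos': array([ 0.28517704, -0.58323489,  0.23014757]), 'eef_rot': array([ 9.74251364e-01,  2.25460914e-01, -3.20990996e-04, -1.24627915e-03]), 'wrist_force': array([ 0.87278375,  0.06435149, -0.35745304]), 'torque': array([-0.02104019, -0.03913539, -0.00401377]), 'finger_force': 0.0, 'width': 0.08539875331389976} 0.0187
scene {'fovy': 48.40299187909949, 'cx': 323.84993265300193, 'cy': 197.96629044926632, 'R': array([[-0.81998677, -0.57217713,  0.01533074],
       [-0.34896727,  0.47851561, -0.8057572 ],
       [ 0.45369985, -0.66606016, -0.59204756]]), 't': array([0.48722389, 0.33880767, 1.08839115])} 0.94688671875
top {'fovy': 49.08934303176658, 'cx': 325.7329001349891, 'cy': 198.7117198755948, 'R': array([[-0.00332119, -0.99975227,  0.02200848],
       [-0.99675995,  0.00154091, -0.08041912],
       [ 0.08036528, -0.02220425, -0.99651813]]), 't': array([0.03892026, 0.5847115 , 1.34363703])} 0.9960703125
```

View pics/scene0.png

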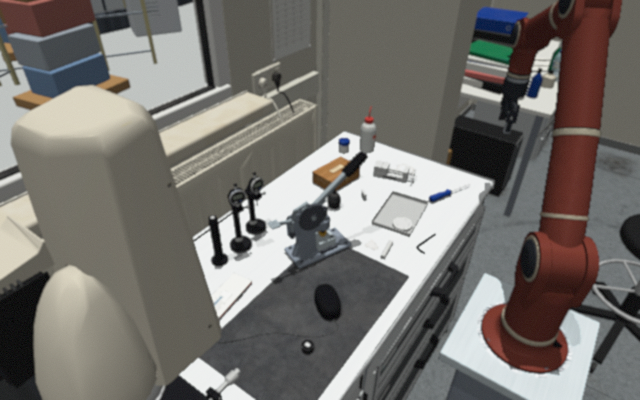

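View pics/top0.png

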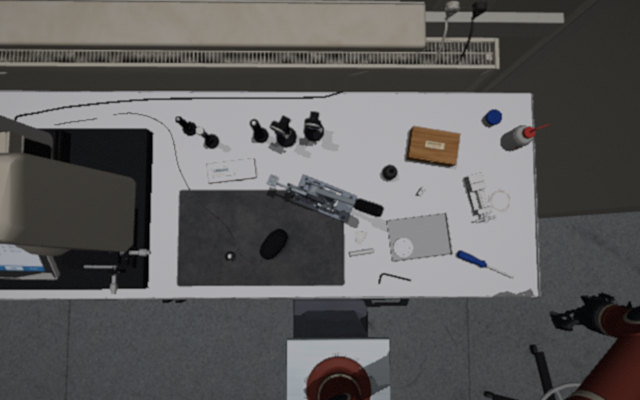

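The scene view shows the press at about (315,235), with its lever raised to (355,165). In the top view, the tab end is near (273,182) and the black grip near (368,208). I'll take heights from the depth next, on zoomed crops.

Run:
```python
from h import *
W=np.load("topW.npy"); i=cv2.imread("pics/top0.png")
c=i[160:230,250:400]; cv2.imwrite("pics/topc.png",cv2.resize(c,None,fx=5,fy=5,interpolation=cv2.INTER_CUBIC))
j=cv2.imread("pics/scene0.png"); cv2.imwrite("pics/scc.png",cv2.resize(j[140:290,260:400],None,fx=4,fy=4,interpolation=cv2.INTER_CUBIC))
np.set_printoptions(linewidth=250)
print("z mm"); print((W[172:222:2,262:390:4,2]*1000).round())
g=i.max(-1)
m=np.zeros(g.shape,bool); m[195:222,345:390]=True; m&=(W[...,2]>.2)&(g<50)
P=W[m]; print("grip",m.sum(),P.mean(0)); u,s,v=np.linalg.svd(P-P.mean(0)); print(v[0],np.ptp((P-P.mean(0))@v[0]))
m=np.zeros(g.shape,bool); m[170:195,262:284]=True; m&=(W[...,2]>.15)
print("tab?",m.sum(),W[m].mean(0)); print(np.c_[np.argwhere(m)[:,::-1],(W[m]*1000).round()][::3])
```

```text
z mm
[[  2.   2.   6.   2.  -1.  -2.  -1.  -2.  -1.   3.   1.  -4.   2.   1.   2.  -1.   1.   3.   0.   3.   1.  -0.  -2.   7.  -1.   2.   1.   1.  -3.   6.  31.  54.]
 [  1.   3. 182.  -2.  -3.   7.  -2.   1.   3.   3.   2.  -1.   3.  -3.  -3.   3.   6.   5.   2.  -0.   1.   0.   5.   3.   9.  -0.   3.   0.   4.  -2.  27.  45.]
 [  3.   2. 186. 186.   3.   5.   5.  -2.   0.   2.  20.  13.   3.   3.  -2.   1.   1.   1.  -4.  -1.  -1.   2.  -1.   2.   2.   4.  -3.  -1.  -3.   2.  -1.  42.]
 [  0.  -5. 183. 180. 181.   1.  -0.   4.   0.  -0.  19.  25.  21.  -1.   1.   3.   3.  -3.  -0.   5.  -2.   5.   3.   2.   1.   1.   1.  -2.  -2.   0.  -4.  36.]
 [ -2.   5. 183. 178.   1.  -2.  -8.  -4.   3.   0.  19. 162.  21.  19.  12.  -3.   1.  -3.   3.  -1.   4.  -0.   2.  -2.   2.  -3.   4.   8.   1.   1.   1.   5.]
 [  0.  -2. 181. 183. 180.   1.   1.   5.   3.   7.  18. 151. 169. 160. 168.  22.   0.   1.   1.  -0.  -0.  -2.  -1.  -0.  -1.  -5.   3.   6.   2.  nan   3.   8.]
 [  7.   1. 180. 182. 180. 179.  -2. 182.   1.  21.  15. 126. 166. 177. 182.  17.  19.   4.   1.   3.   2.   3.   3. 
[... 3550 characters left out ...]
 [270. 180. 624. 195. 183.]
 [273. 180. 624. 186. 184.]
 [277. 180. 624. 176. 180.]
 [269. 181. 621. 197. 184.]
 [272. 181. 622. 189. 178.]
 [275. 181. 621. 181. 182.]
 [268. 182. 619. 200. 180.]
 [271. 182. 618. 191. 186.]
 [274. 182. 618. 184. 183.]
 [277. 182. 618. 175. 182.]
 [268. 183. 616. 200. 179.]
 [271. 183. 616. 192. 181.]
 [274. 183. 616. 184. 179.]
 [277. 183. 615. 175. 184.]
 [268. 184. 613. 200. 181.]
 [271. 184. 613. 192. 181.]
 [274. 184. 613. 184. 182.]
 [278. 184. 613. 173. 180.]
 [281. 184. 613. 165. 178.]
 [270. 185. 610. 195. 180.]
 [273. 185. 610. 186. 186.]
 [279. 185. 610. 170. 183.]
 [282. 185. 610. 162. 181.]
 [274. 186. 607. 183. 183.]
 [283. 186. 608. 159. 179.]]
```

View pics/topc.png

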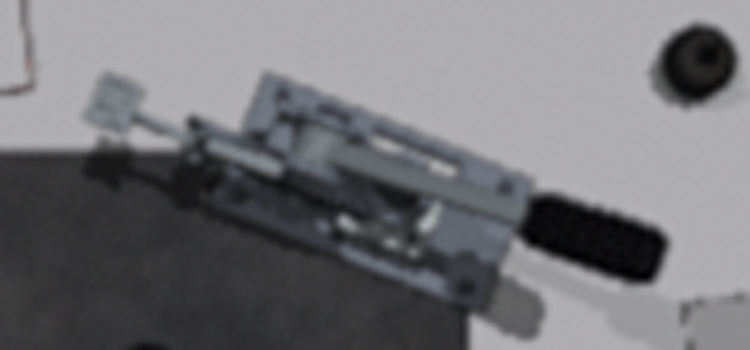

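View pics/scc.png

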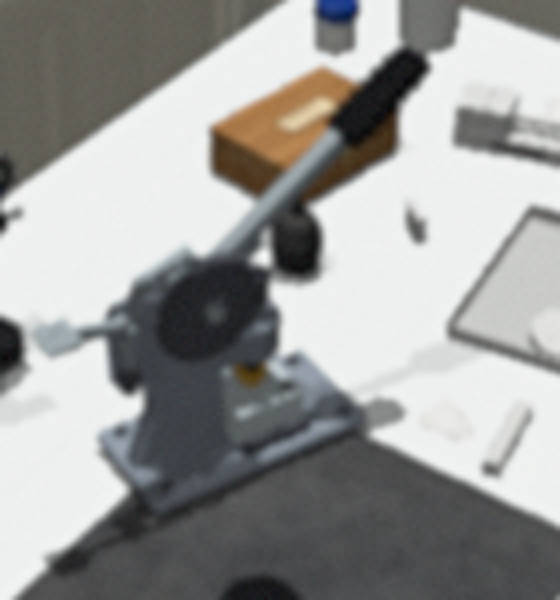

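The crops show the tab centred at top-view pixel (273,180), which is world (0.623, 0.186, 0.183). The grip is at (0.543, -0.065), z about 0.27. That puts the press origin at about (0.586, 0.041) with yaw about -22.7°, and both points fit the sizes given. I'll start moving high and towards the tab.

{"api": "servo_tool", "payload": {
  "targets": [
    [0.2,-0.17,-0.2,0,0,0,0],
    [0.4,-0.34,-0.4,0,0,0,0],
    [0.6,-0.51,-0.6,0,0,0,0],
    [0.8,-0.68,-0.8,0,0,0,0],
    [1,-0.85,-1,0,0,0,0]
  ]
}}

```text
time: 0.72
tool_pos: [0.3283, -0.4861, 0.3129]
eef_rot: [0.974, 0.226, 0.0, 0.0]
wrist_force: [-0.3, 0.5, 0.4]
width: -0.0
finger_force: 0.0
```

{"api": "servo_tool", "payload": {
  "targets": [
    [0.2,-0.17,-0.2,0,0,0,0],
    [0.4,-0.34,-0.3,0,0,0,0],
    [0.6,-0.51,-0.4,0,0,0,0],
    [0.8,-0.68,-0.5,0,0,0,0],
    [1,-0.85,-0.6,0,0,0,0]
  ]
}}

```text
time: 1.35
tool_pos: [0.37, -0.3901, 0.3594]
eef_rot: [0.974, 0.225, -0.0, -0.0]
wrist_force: [-0.8, 0.1, 0.5]
width: 0.0002
finger_force: 0.0
```

{"api": "servo_tool", "payload": {
  "targets": [
    [0.2,-0.17,0,0,0,0,0],
    [0.4,-0.34,0,0,0,0,0],
    [0.6,-0.51,0,0,0,0,0],
    [0.8,-0.68,0,0,0,0,0],
    [1,-0.85,0,0,0,0,0]
  ]
}}

```text
time: 1.98
tool_pos: [0.4118, -0.2939, 0.3592]
eef_rot: [0.974, 0.225, -0.0, -0.0]
wrist_force: [-0.0, 1.0, -0.1]
width: 0.0002
finger_force: 0.0
```

{"api": "servo_tool", "payload": {
  "targets": [
    [0.2,-0.17,0,0,0,0,0],
    [0.4,-0.34,0,0,0,0,0],
    [0.6,-0.51,0,0,0,0,0],
    [0.8,-0.68,0,0,0,0,0],
    [1,-0.85,0,0,0,0,0]
  ]
}}

```text
time: 2.6
tool_pos: [0.4536, -0.1977, 0.3593]
eef_rot: [0.974, 0.225, -0.0, -0.0]
wrist_force: [-0.2, 0.3, -0.6]
width: 0.0003
finger_force: 0.0
```

{"api": "servo_tool", "payload": {
  "targets": [
    [0.2,-0.17,0,0,0,0,0],
    [0.4,-0.34,0,0,0,0,0],
    [0.6,-0.51,0,0,0,0,0],
    [0.8,-0.68,0,0,0,0,0],
    [1,-0.85,0,0,0,0,0]
  ]
}}

```text
time: 3.22
tool_pos: [0.4955, -0.1015, 0.3593]
eef_rot: [0.974, 0.225, -0.0, -0.0]
wrist_force: [-0.4, 0.2, -0.0]
width: -0.0002
finger_force: 0.0
```

{"api": "servo_tool", "payload": {
  "targets": [
    [0.2,-0.17,0,0,0,0,0],
    [0.4,-0.34,0,0,0,0,0],
    [0.6,-0.51,0,0,0,0,0],
    [0.8,-0.68,0,0,0,0,0],
    [1,-0.85,0,0,0,0,0]
  ]
}}

```text
time: 3.85
tool_pos: [0.5374, -0.0053, 0.3593]
eef_rot: [0.974, 0.225, -0.0, -0.0]
wrist_force: [0.0, 1.0, 0.5]
width: 0.0001
finger_force: 0.0
```

{"api": "servo_tool", "payload": {
  "targets": [
    [0.2,-0.17,0,0,0,0,0],
    [0.4,-0.34,0,0,0,0,0],
    [0.6,-0.51,0,0,0,0,0],
    [0.8,-0.68,0,0,0,0,0],
    [1,-0.85,0,0,0,0,0]
  ]
}}

```text
time: 4.47
tool_pos: [0.58, 0.091, 0.3593]
eef_rot: [0.974, 0.225, -0.0, -0.0]
wrist_force: [0.7, -0.6, -0.4]
width: -0.0
finger_force: 0.0
```

{"api": "servo_tool", "payload": {
  "targets": [
    [0.2,-0.17,0,0,0,-0.046,0],
    [0.4,-0.34,0,0,0,-0.092,0],
    [0.6,-0.51,0,0,0,-0.138,0],
    [0.8,-0.68,0,0,0,-0.184,0],
    [1,-0.85,0,0,0,-0.228,0]
  ]
}}

```text
time: 5.1
tool_pos: [0.622, 0.1872, 0.3592]
eef_rot: [0.832, 0.554, -0.0, -0.0]
wrist_force: [0.1, 0.9, -0.5]
width: -0.0001
finger_force: 0.0
```

Run:
```python
from h import *
s=telemetry.state(); p=s["tool_pos"]; M=R.from_quat(s["eef_rot"]).as_matrix()
print(p,M.round(3),s["wrist_force"],s["joint_positions"].round(2))
img,d=vision.camera("wrist"); c=vision.get_calibration("wrist"); print(c)
T=np.array(c["tool_from_camera"]); f=200/np.tan(np.radians(c["fovy"])/2)
v,u=np.mgrid[0:400,0:640]
P=np.stack([(u-c["cx"])/f*d,(v-c["cy"])/f*d,d],-1)@T[:3,:3].T+T[:3,3]
W=P@M.T+p; W[d==0]=np.nan
np.save("wW.npy",W); cv2.imwrite("pics/w1.png",img[...,::-1])
m=(abs(W[...,2]-.183)<.009)&(np.hypot(W[...,0]-.623,W[...,1]-.186)<.035)
m=cv2.erode(cv2.morphologyEx(m.astype(np.uint8),cv2.MORPH_CLOSE,np.ones((5,5))),np.ones((3,3)))
n,l,st,ce=cv2.connectedComponentsWithStats(m)
for k in range(1,n):
  if st[k,4]>50: q=W[(l==k)];print(st[k],ce[k],np.nanmean(q,0),np.nanmin(q,0),np.nanmax(q,0))
```

```text
[0.6219756  0.1871548  0.35919815] [[ 0.385  0.923 -0.   ]
 [ 0.923 -0.385  0.   ]
 [ 0.    -0.    -1.   ]] [ 0.13354906  0.85959726 -0.47673276] [-0.11  0.57 -0.42  1.19  0.22  1.43 -0.9 ]
{'fovy': 65.79809069087597, 'cx': 324.8584502431137, 'cy': 198.68850728414813, 'tool_from_camera': array([[ 2.50765692e-04, -9.59873934e-01, -2.80431752e-01,
         7.08358811e-02],
       [ 9.99999759e-01,  4.22061854e-04, -5.50438885e-04,
        -2.16328481e-04],
       [ 6.46711483e-04, -2.80431547e-01,  9.59873809e-01,
        -1.42755084e-01],
       [ 0.00000000e+00,  0.00000000e+00,  0.00000000e+00,
         1.00000000e+00]])}
[312 166  26  42 680] [324.27794118 179.79411765] [0.62022639 0.18569461 0.18145797] [0.60512323 0.15658871 0.17575754] [0.63785375 0.20342642 0.18463494]
```

View pics/w1.png

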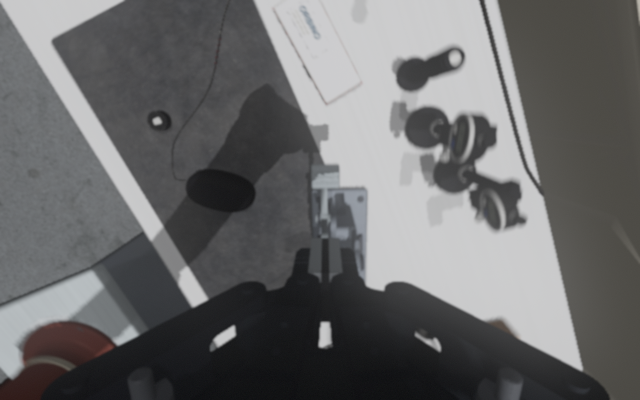

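The wrist view shows the tab at (324,176), at about (0.622, 0.188, 0.182). It is straight under the shut fingers and the axes line up with the press, so I'll descend.

{"api": "servo_tool", "payload": {
  "targets": [
    [0,0,0.2,0,0,0,0],
    [0,0,0.4,0,0,0,0],
    [0,0,0.6,0,0,0,0],
    [0,0,0.8,0,0,0,0],
    [0,0,1,0,0,0,0]
  ]
}}

```text
time: 5.78
tool_pos: [0.6215, 0.1859, 0.2784]
eef_rot: [0.834, 0.552, 0.0, 0.0]
wrist_force: [-0.2, -0.1, 0.5]
width: -0.0004
finger_force: 0.0
```

{"api": "servo_tool", "payload": {
  "targets": [
    [0.01,0,0.25,0,0,0,0],
    [0.02,0,0.5,0,0,0,0],
    [0.02,0,0.75,0,0,0,0],
    [0.02,0,0.95,0,0,0,0],
    [0.02,0,1,0,0,0,0]
  ]
}}

```text
time: 6.4
tool_pos: [0.6216, 0.1871, 0.1979]
eef_rot: [0.833, 0.553, -0.001, -0.0]
wrist_force: [0.1, 0.6, -0.2]
width: -0.0001
finger_force: 0.0
```

{"api": "servo_tool", "payload": {
  "targets": [
    [0,0,0.05,0,0,0,0],
    [0,0,0.1,0,0,0,0],
    [0,0,0.15,0,0,0,0],
    [0,0,0.2,0,0,0,0],
    [0,0,0.24,0,0,0,0]
  ]
}}

```text
time: 7.02
tool_pos: [0.6222, 0.1877, 0.1809]
eef_rot: [0.833, 0.553, 0.0, -0.0]
wrist_force: [-1.5, 0.5, 4.8]
width: 0.0003
finger_force: 2.0
```

{"api": "servo_tool", "payload": {
  "targets": [
    [0,0,0.03,0,0,0,0],
    [0,0,0.06,0,0,0,0],
    [0,0,0.09,0,0,0,0],
    [0,0,0.12,0,0,0,0],
    [0,0,0.14,0,0,0,0]
  ]
}}

```text
time: 7.65
tool_pos: [0.622, 0.1872, 0.1701]
eef_rot: [0.833, 0.553, -0.0, 0.0]
wrist_force: [-3.2, -2.2, 11.1]
width: -0.0001
finger_force: 5.0
```

{"api": "servo_tool", "payload": {
  "targets": [
    [0,0,0.01,0,0,0,0],
    [0,0,0.02,0,0,0,0],
    [0,0,0.02,0,0,0,0],
    [0,0,0.02,0,0,0,0],
    [0,0,0.02,0,0,0,0]
  ]
}}

```text
time: 8.28
tool_pos: [0.622, 0.1872, 0.17]
eef_rot: [0.834, 0.553, 0.0, 0.001]
wrist_force: [-4.1, -1.1, 12.8]
width: -0.0002
finger_force: 5.6
```

Position holds while the force climbs, so the pawl is at its stop. I'll lift off and check it.

{"api": "servo_tool", "payload": {
  "targets": [
    [0,0,-0.1,0,0,0,0],
    [0,0,-0.3,0,0,0,0],
    [0,0,-0.55,0,0,0,0],
    [0,0,-0.8,0,0,0,0],
    [0,0,-1,0,0,0,0]
  ]
}}

```text
time: 8.9
tool_pos: [0.6223, 0.1875, 0.2486]
eef_rot: [0.833, 0.553, 0.0, 0.0]
wrist_force: [1.0, 0.3, -1.4]
width: -0.0
finger_force: 0.0
```

{"api": "servo_tool", "payload": {
  "targets": [
    [0,0,-0.2,0,0,0,0],
    [0,0,-0.4,0,0,0,0],
    [0,0,-0.6,0,0,0,0],
    [0,0,-0.8,0,0,0,0],
    [0,0,-1,0,0,0,0]
  ]
}}

```text
time: 9.52
tool_pos: [0.6221, 0.1874, 0.3284]
eef_rot: [0.833, 0.553, 0.0, -0.0]
wrist_force: [0.6, 0.2, 0.1]
width: 0.0003
finger_force: 0.0
```

Run:
```python
from h import *
s=telemetry.state(); p=s["tool_pos"]; M=R.from_quat(s["eef_rot"]).as_matrix()
img,d=vision.camera("wrist"); c=vision.get_calibration("wrist")
T=np.array(c["tool_from_camera"]); f=200/np.tan(np.radians(c["fovy"])/2)
v,u=np.mgrid[0:400,0:640]
P=np.stack([(u-c["cx"])/f*d,(v-c["cy"])/f*d,d],-1)@T[:3,:3].T+T[:3,3]
W=P@M.T+p
O=np.array([.586,.041,0]);Y=np.array([.386,.922,0]);X=np.array([.922,-.386,0])
for n,W in(("before",np.load("wW.npy")),("after",W)):
  q=(W-O)*1000; y=q@Y;x=q@X;z=q[...,2]
  for a in range(132,166,5):
    m=(abs(x+22)<10)&(abs(y-a)<2.5)&(z>130)&(z<240); print(n,a,m.sum(),np.nanmedian(z[m]).round(1) if m.any() else '')
i,_,_=pts("scene"); cv2.imwrite("pics/scc2.png",cv2.resize(i[140:290,240:400,::-1],None,fx=4,fy=4,interpolation=cv2.INTER_CUBIC))
```

```text
before 132 28 180.6
before 137 60 181.7
before 142 84 182.2
before 147 78 182.0
before 152 95 181.9
before 157 96 181.8
before 162 56 180.5
after 132 35 171.0
after 137 51 170.6
after 142 100 170.2
after 147 104 168.6
after 152 110 167.2
after 157 104 165.3
after 162 60 163.8
```

View pics/scc2.png

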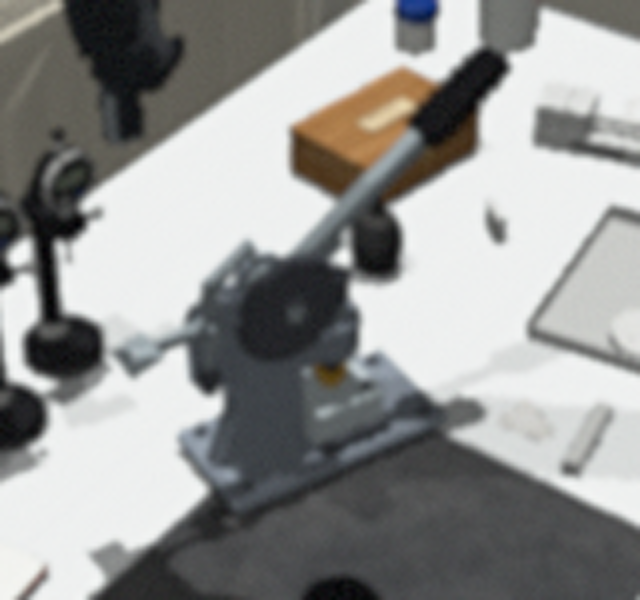

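The tab is about 13 mm lower and tilted, and the scene view shows it down at (135,355) with the hook up, so the pawl is free. Next I'll move over the grip.

{"api": "servo_tool", "payload": {
  "targets": [
    [-0.17,0.02,-0.02,0,0,0,0],
    [-0.34,0.03,-0.04,0,0,0,0],
    [-0.5,0.04,-0.05,0,0,0,0],
    [-0.67,0.06,-0.05,0,0,0,0],
    [-0.83,0.07,-0.05,0,0,0,0]
  ]
}}

```text
time: 10.25
tool_pos: [0.6011, 0.1228, 0.3313]
eef_rot: [0.834, 0.552, -0.0, 0.0]
wrist_force: [0.1, -0.2, -0.3]
width: -0.0
finger_force: 0.0
```

{"api": "servo_tool", "payload": {
  "targets": [
    [-0.17,0.02,0,0,0,0,0],
    [-0.34,0.03,0,0,0,0,0],
    [-0.5,0.04,0,0,0,0,0],
    [-0.67,0.06,0,0,0,0,0],
    [-0.83,0.07,0,0,0,0,0]
  ]
}}

```text
time: 10.88
tool_pos: [0.5805, 0.0598, 0.3313]
eef_rot: [0.833, 0.553, 0.0, 0.0]
wrist_force: [-0.4, 0.3, -0.1]
width: 0.0004
finger_force: 0.0
```

{"api": "servo_tool", "payload": {
  "targets": [
    [-0.17,0.02,0,0,0,0,0],
    [-0.34,0.03,0,0,0,0,0],
    [-0.5,0.04,0,0,0,0,0],
    [-0.67,0.06,0,0,0,0,0],
    [-0.83,0.07,0,0,0,0,0]
  ]
}}

```text
time: 11.5
tool_pos: [0.5598, -0.0036, 0.3313]
eef_rot: [0.833, 0.553, 0.0, 0.0]
wrist_force: [0.5, 0.3, 1.1]
width: 0.0002
finger_force: 0.0
```

{"api": "servo_tool", "payload": {
  "targets": [
    [-0.17,0.02,0,0,0,0,0],
    [-0.34,0.03,0,0,0,0,0],
    [-0.5,0.04,0,0,0,0,0],
    [-0.67,0.06,0,0,0,0,0],
    [-0.83,0.08,0,0,0,0,0]
  ]
}}

```text
time: 12.12
tool_pos: [0.5399, -0.0672, 0.3313]
eef_rot: [0.833, 0.553, -0.0, -0.0]
wrist_force: [0.5, -0.8, -0.0]
width: -0.0001
finger_force: 0.0
```

{"api": "servo_tool", "payload": {
  "targets": [
    [0,0,0.15,0,0,0,0],
    [0,0,0.3,0,0,0,0],
    [0,0,0.45,0,0,0,0],
    [0,0,0.55,0,0,0,0],
    [0,0,0.6,0,0,0,0]
  ]
}}

```text
time: 12.75
tool_pos: [0.54, -0.066, 0.2825]
eef_rot: [0.833, 0.553, -0.0, -0.0]
wrist_force: [0.1, -0.0, 0.3]
width: 0.0001
finger_force: 0.0
```

{"api": "servo_tool", "payload": {
  "targets": [
    [-0.07,0,0.13,0,0,0,0],
    [-0.13,0,0.25,0,0,0,0],
    [-0.19,0,0.37,0,0,0,0],
    [-0.24,0,0.48,0,0,0,0],
    [-0.29,0,0.6,0,0,0,0]
  ]
}}

```text
time: 13.38
tool_pos: [0.531, -0.088, 0.2347]
eef_rot: [0.833, 0.553, -0.0, 0.0]
wrist_force: [-0.2, -0.3, 2.1]
width: 0.0004
finger_force: 0.5
```

{"api": "servo_tool", "payload": {
  "targets": [
    [-0.03,0,0.09,0,0,0,0],
    [-0.06,0,0.17,0,0,0,0],
    [-0.09,0,0.25,0,0,0,0],
    [-0.11,0,0.33,0,0,0,0],
    [-0.13,0,0.41,0,0,0,0]
  ]
}}

```text
time: 14.0
tool_pos: [0.527, -0.0972, 0.2021]
eef_rot: [0.833, 0.553, 0.0, -0.0]
wrist_force: [-0.4, -0.5, 1.1]
width: 0.0
finger_force: 0.5
```

{"api": "servo_tool", "payload": {
  "targets": [
    [-0.01,0,0.06,0,0,0,0],
    [-0.02,0,0.12,0,0,0,0],
    [-0.03,0,0.18,0,0,0,0],
    [-0.04,0,0.24,0,0,0,0],
    [-0.05,0,0.3,0,0,0,0]
  ]
}}

```text
time: 14.62
tool_pos: [0.5257, -0.1007, 0.1797]
eef_rot: [0.833, 0.553, 0.0, 0.0]
wrist_force: [-3.4, 0.8, 13.7]
width: 0.0005
finger_force: 6.6
```

{"api": "servo_tool", "payload": {
  "targets": [
    [0,0,0.05,0,0,0,0],
    [0,0,0.1,0,0,0,0],
    [-0.01,0,0.14,0,0,0,0],
    [-0.01,0,0.18,0,0,0,0],
    [-0.01,0,0.22,0,0,0,0]
  ]
}}

```text
time: 15.25
tool_pos: [0.5252, -0.1019, 0.1629]
eef_rot: [0.833, 0.553, -0.0, 0.001]
wrist_force: [-5.1, -1.1, 13.7]
width: -0.0003
finger_force: 7.1
```

{"api": "servo_tool", "payload": {
  "targets": [
    [0,0,0.02,0,0,0,0],
    [0,0,0.04,0,0,0,0],
    [0,0,0.06,0,0,0,0],
    [0,0,0.08,0,0,0,0],
    [0,0,0.08,0,0,0,0]
  ]
}}

```text
time: 15.88
tool_pos: [0.5252, -0.102, 0.1563]
eef_rot: [0.833, 0.553, -0.0, 0.001]
wrist_force: [-4.2, -1.1, 12.2]
width: -0.0003
finger_force: 6.5
```

{"api": "servo_tool", "payload": {
  "targets": [
    [0,0,0.02,0,0,0,0],
    [0,0,0.03,0,0,0,0],
    [0,0,0.04,0,0,0,0],
    [0,0,0.04,0,0,0,0],
    [0,0,0.04,0,0,0,0]
  ]
}}

```text
time: 16.5
tool_pos: [0.5253, -0.1019, 0.1532]
eef_rot: [0.833, 0.553, 0.0, 0.001]
wrist_force: [-4.2, -1.4, 13.0]
width: -0.0003
finger_force: 6.5
```

{"api": "servo_tool", "payload": {
  "targets": [
    [0,0,0.02,0,0,0,0],
    [0,0,0.04,0,0,0,0],
    [0,0,0.05,0,0,0,0],
    [0,0,0.05,0,0,0,0],
    [0,0,0.05,0,0,0,0]
  ]
}}

```text
time: 17.12
tool_pos: [0.5253, -0.1018, 0.1491]
eef_rot: [0.833, 0.553, 0.0, 0.001]
wrist_force: [-4.5, 1.0, 12.4]
width: 0.0001
finger_force: 6.5
```

Run:
```python
from h import *
i,d,W=pts("scene"); cv2.imwrite("pics/s3.png",cv2.resize(i[180:280,290:410,::-1],None,fx=5,fy=5,interpolation=cv2.INTER_CUBIC))
O=np.array([.586,.041,0]);Y=np.array([.386,.922,0]);X=np.array([.922,-.386,0])
_,_,T=pts("top")
for n,W in(("scene",W),("top",T)):
  q=(W-O)*1000; y=q@Y;x=q@X;z=q[...,2]
  for a in range(-205,-20,10):
    m=(abs(x)<14)&(abs(y-a)<5)&(z>40)&(z<260); print(n,a,m.sum(),np.nanpercentile(z[m],[10,50,90]).round() if m.any() else '')
```

```text
scene -205 0 
scene -195 0 
scene -185 10 [141. 145. 146.]
scene -175 18 [134. 144. 149.]
scene -165 27 [137. 149. 205.]
scene -155 43 [140. 161. 184.]
scene -145 154 [150. 188. 252.]
scene -135 87 [144. 225. 252.]
scene -125 26 [140. 151. 154.]
scene -115 32 [142. 151. 154.]
scene -105 28 [140. 148. 153.]
scene -95 16 [142. 151. 153.]
scene -85 20 [144. 151. 154.]
scene -75 19 [143. 153. 157.]
scene -65 17 [147. 153. 157.]
scene -55 20 [147. 155. 157.]
scene -45 21 [145. 155. 158.]
scene -35 41 [ 52. 116. 159.]
scene -25 53 [ 54. 118. 160.]
top -205 0 
top -195 0 
top -185 0 
top -175 0 
top -165 0 
top -155 0 
top -145 0 
top -135 6 [145. 149. 151.]
top -125 33 [148. 151. 154.]
top -115 36 [148. 152. 156.]
top -105 27 [146. 150. 154.]
top -95 17 [149. 151. 154.]
top -85 18 [149. 152. 156.]
top -75 19 [149. 154. 157.]
top -65 19 [152. 155. 158.]
top -55 18 [153. 156. 160.]
top -45 19 [151. 157. 160.]
top -35 35 [ 53. 152. 159.]
top -25 32 [115. 156. 161.]
```

View pics/s3.png

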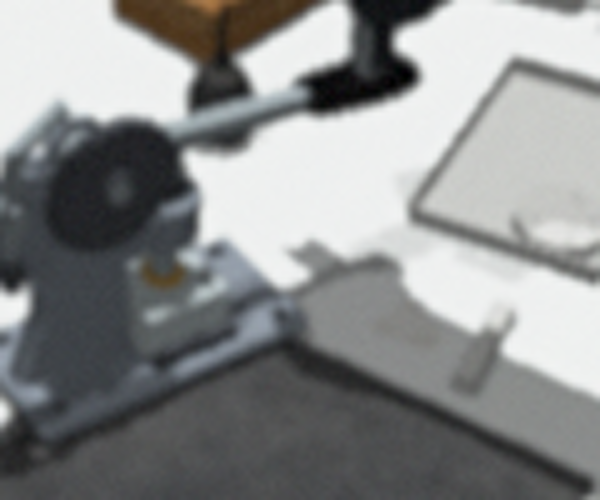

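The lever is nearly level and the bush is almost down, at about (162,275) in the crop. The force is still at press-fit level with no hard stop yet, so I'll keep pushing.

{"api": "servo_tool", "payload": {
  "targets": [
    [0,0,0.02,0,0,0,0],
    [0,0,0.04,0,0,0,0],
    [0,0,0.05,0,0,0,0],
    [0,0,0.05,0,0,0,0],
    [0,0,0.05,0,0,0,0]
  ]
}}

```text
time: 17.85
tool_pos: [0.5254, -0.1017, 0.1462]
eef_rot: [0.833, 0.553, 0.0, 0.001]
wrist_force: [-5.6, -0.7, 19.1]
width: 0.0
finger_force: 9.6
```

{"api": "servo_tool", "payload": {
  "targets": [
    [0,0,0.02,0,0,0,0],
    [0,0,0.04,0,0,0,0],
    [0,0,0.05,0,0,0,0],
    [0,0,0.05,0,0,0,0],
    [0,0,0.05,0,0,0,0]
  ]
}}

```text
time: 18.48
tool_pos: [0.5255, -0.1016, 0.1435]
eef_rot: [0.833, 0.553, 0.0, 0.001]
wrist_force: [-8.6, -1.0, 27.7]
width: 0.0001
finger_force: 13.4
```

{"api": "servo_tool", "payload": {
  "targets": [
    [0,0,0.02,0,0,0,0],
    [0,0,0.04,0,0,0,0],
    [0,0,0.04,0,0,0,0],
    [0,0,0.04,0,0,0,0],
    [0,0,0.04,0,0,0,0]
  ]
}}

```text
time: 19.1
tool_pos: [0.5256, -0.1015, 0.1412]
eef_rot: [0.833, 0.553, 0.0, 0.002]
wrist_force: [-9.9, -0.1, 32.4]
width: -0.0004
finger_force: 16.3
```

{"api": "servo_tool", "payload": {
  "targets": [
    [0,0,-0.05,0,0,0,0],
    [0,0,-0.1,0,0,0,0],
    [0,0,-0.2,0,0,0,0],
    [0,0,-0.4,0,0,0,0],
    [0,0,-0.6,0,0,0,0]
  ]
}}

```text
time: 19.73
tool_pos: [0.5253, -0.1013, 0.1847]
eef_rot: [0.833, 0.553, 0.0, -0.0]
wrist_force: [0.3, 0.8, 0.0]
width: -0.0001
finger_force: 0.0
```

{"api": "servo_tool", "payload": {
  "targets": [
    [0,0,-0.2,0,0,0,0],
    [0,0,-0.4,0,0,0,0],
    [0,0,-0.6,0,0,0,0],
    [0,0,-0.8,0,0,0,0],
    [0,0,-1,0,0,0,0]
  ]
}}

```text
time: 20.35
tool_pos: [0.5252, -0.1013, 0.265]
eef_rot: [0.833, 0.553, 0.0, -0.0]
wrist_force: [0.0, 0.7, 0.1]
width: 0.0
finger_force: 0.0
```

Run:
```python
from h import *
i,d,W=pts("scene"); cv2.imwrite("pics/s4.png",cv2.resize(i[180:290,280:410,::-1],None,fx=5,fy=5,interpolation=cv2.INTER_CUBIC))
O=np.array([.586,.041,0]);Y=np.array([.386,.922,0]);X=np.array([.922,-.386,0])
_,_,T=pts("top")
for n,W in(("top",T),):
  q=(W-O)*1000; y=q@Y;x=q@X;z=q[...,2]
  for a in range(-195,-20,10):
    m=(abs(x)<14)&(abs(y-a)<5)&(z>100)&(z<200); print(n,a,m.sum(),np.nanpercentile(z[m],[10,50,90]).round() if m.any() else '')
  m=(abs(x+22)<10)&(abs(y-148)<10)&(z>100); print("tab",np.nanmedian(z[m]))
# gold flange pixels now and at the start
b0=cv2.imread("pics/scene0.png")[...,::-1]
for im,D in((b0,np.load("sceneW.npy")),(i,pts("scene")[2])):
  h=cv2.cvtColor(np.ascontiguousarray(im),cv2.COLOR_RGB2HSV); m=np.zeros(h.shape[:2],bool); m[215:260,305:345]=1
  m&=(h[...,1]>90)&(h[...,0]>8)&(h[...,0]<32); v,u=np.nonzero(m); q=(D[m]-O)*1000
  print(m.sum(),u.mean(),v.mean(),v.min(),v.max(),np.nanmedian(q@X),np.nanmedian(q@Y),np.nanpercentile(q[:,2],[5,50,95]))
```

```text
top -195 0 
top -185 0 
top -175 0 
top -165 0 
top -155 10 [146. 148. 152.]
top -145 28 [147. 150. 153.]
top -135 35 [149. 152. 155.]
top -125 33 [149. 152. 156.]
top -115 35 [149. 153. 157.]
top -105 27 [147. 152. 155.]
top -95 18 [149. 152. 156.]
top -85 18 [151. 153. 157.]
top -75 19 [150. 154. 156.]
top -65 18 [152. 156. 158.]
top -55 18 [152. 156. 160.]
top -45 18 [154. 157. 158.]
top -35 21 [155. 158. 160.]
top -25 32 [114. 157. 161.]
tab 169.9284958689139
27 322.1111111111111 233.1851851851852 231 235 -4.68022122343356 -8.141874309751707 [54.66326154 65.15380187 67.8278196 ]
13 322.15384615384613 235.30769230769232 234 236 -6.9131723089125 -6.819039920479436 [54.23886515 56.71282859 59.84201947]
```

View pics/s4.png

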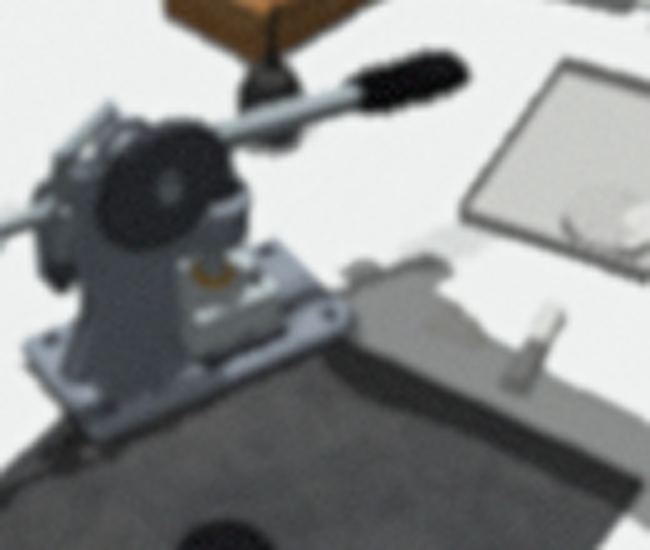

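```bash
python3 -c "
from station import order
print(order.job_done())"
```

```text
the job is handed in; nothing more can be done
None
```

The pawl is snapped free, the bush is pressed home (flange top measured at about 57 mm, with 32 N at the grip against a firm stop), and the lever is left down with the arm clear; the job was handed in at about 20 s with no verdict returned, the grip sitting about 8 mm lower than the stated 157 mm and the loose items checked only by eye in the last view.

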